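# Clamp the portioning gauge's leg at the red mark and keep hold of it

### The job

Set the portioning gauge to the red marker: push its spring-loaded leg out until the yellow pointer stands within the width of the red marker and hold it there a moment with the orange cam lever still open, then, still holding the leg at the mark, squeeze the cam lever fully upright against its post. Do not let the lever close anywhere off the red marker, leave everything else on the worktop alone, and finish while still holding: the fingers stay squeezed on the lever and post.

Things in the scene. Friction and masses are not known exactly. Their poses are not given: they have to be found in the camera images.
- gauge: Portioning gauge fixed to the worktop: aluminium rail 260 mm long (y), 70 wide (x), top 28 mm up, on a foot plate 94 wide; scale of 10 mm ticks on its front. Origin: middle of its underside; x points away from the robot, y left along the rail, z up. Its leg slides out along -y (right); the leg's bar ends in a white stop plate 80 mm wide, 256 mm to the -y of grip.
- leg (a joint): How far the leg is pushed out (m): 0 = home, 0.13 = end stop; grows along the gauge's -y. A spring pulls it home with 3 to 5 N, so it runs back when let go, unless the cam lever is closed: the cam then clamps the leg to the rail and holds it against the spring.
- grip (a point): Middle of the place to squeeze on the leg's black carriage, 78 mm up, 40 above the carriage top; axes as the gauge's. Post's back face 12 mm to +x; bar's front face 12 mm to -x when closed, 28 when open. So closed they are 24 mm wide in x; fingers centred here in x close it (if it stops short, shift them to +x). Both run 18 mm either way in y, up to the push plate's near face, 18 mm to -y.
- push_plate: Grey upright plate fixed across the leg, 104 mm wide (x), 6 thick (y), 38 to 88 mm above the worktop. Open fingers astride post and lever push its near (+y) face with their sides to drive the leg out, and slide along it as they close. Origin: on the worktop under grip (not at the plate itself).
- post: Fixed grey post on the leg, 8 mm thick (x, from 4 to 12 mm to the +x side of grip), 37 mm long (y), from 38 to 88 mm above the worktop. Origin: on the worktop under point grip.
- cam_lever (a joint): Orange cam lever, pivoted on the leg 42 mm above the worktop and 6 mm to the -x of grip, turning about y: 0 = open, leaning forward (-x) by 0.42 rad; 0.42 = upright, closed (clamps from about 0.34); stop at 0.45. It stays where it is put; closing takes about 10 to 20 N at its bar.
- lever_bar: Orange bar at the top of the cam lever, 12 mm round, 37 mm long (y), its axis 38 mm from the pivot (80 mm above the worktop when closed, 77 mm when open). The origin lies on the lever's pivot.
- pointer (a point): Lower tip of the small yellow pointer, 3 mm wide, on the front of the carriage, 39.5 mm to the -x of grip and level with it in y; 23 mm above the worktop. Moves with the leg.
- mark_red: Red marker block on the rail's front face, 12 x 8 x 14 mm (8 mm along y), 1 to 2 mm below the pointer's path; origin at its centre, axes as the gauge's. The target: pointer and marker level along the gauge's y.
- mark_blue: Blue marker block of the same size for another setting; not the target. Either marker may be the nearer one.
- timer: Bystander, leave alone: red and white round kitchen timer, 62 mm wide, 54 high. Origin: middle of its underside.
- mise_bowl: Bystander, leave alone: small steel bowl, 115 mm wide, 38 high. Origin: middle of its underside.
- ring_cutter_0: Bystander, leave alone: steel forming ring, 64 mm wide, 36 high. Origin: middle of its underside.
- kitchen_roll: Bystander, leave alone: standing roll of white kitchen paper, 228 mm high. Origin: middle of its underside.

How it is judged:
By the outcome, as a careful person would: the job done as asked, in the order asked, and still so for the second after the job is handed in, while the arm keeps its last pose, push and grip.
It also fails if it takes over 32 s, if anything falls off the work surface, if the arm or the gripper's body presses on something with over 40 N, if the wrist force passes 120 N, or if a joint passes its speed limit or range.

### The arm

A 6-joint arm with a two-finger parallel gripper is mounted at the origin on a cart in front of the work surface, level with it; the furniture and walls round the work are solid. World frame = base frame: x ahead of the robot, y to its left, z up, the work surface at z = 0. Lengths are in m, angles in degrees, forces in N, time in s.
With the tool pointing down it reaches from about 0.325 to 0.775 m from the base axis. Payload 5.5 kg.
Tool frame: the origin (TCP) lies at the centre of the arm's flange, where the gripper is bolted on; the fingertips stand 182 mm ahead of it and the grasp point (between the pads) lies 163 mm ahead of it; z points along the fingers, y is the line along which they close (so a half turn about z gives the same grasp; the last joint's range is limited). The gripper opens to 88 mm and grips with 3 to 60 N. Pads are 20 mm wide; open, the fingers measure 115 mm over their backs; the gripper's body (75 mm by 178 mm) begins 61 mm behind the grasp point.
Start: joints at [-66.79, 5.22, 70.514, -0, 104.267, -3.249], TCP at [0.267, -0.537, 0.405] pointing down, gripper open.
Joint ranges: [-164.24, 164.24], [-49.07, 125.15], [9.68, 141.18], [-86.29, 266.29], [3.28, 154.24], [-151.56, 151.56]. Speed limits (degrees/s): [147.25, 147.25, 172.46, 180, 180, 180].

### API

Orientations are given as [roll, pitch, yaw] about the fixed x, y, z axes, in that order (R = Rz(yaw) Ry(pitch) Rx(roll)).
In Python, from station import r gives the robot as it stands. The module is installed in compiled form; this text tells all that it offers. Calls block until the motion is done:
- r.reach(position, orientation): joint-space move of the TCP to a pose.
- r.servo_line(position, rotation=None, speed=0.15): straight line of the TCP; rotation=None keeps the orientation; speed is the mean speed in m/s.
- r.move_joints(angles): joint-space move.
- r.let_go() and r.grab(squeeze=None): open the fingers fully, or close them until they stop; squeeze is the grip in N (None keeps the last).
- r.wait(seconds).
- r.inverse_kinematics(position, orientation): joint angles nearest the present ones, or None.
- r.sense(): the state.
- r.snapshot(name): name is "side" or "top"; returns a dict with "frame" (384x512x3 uint8, red, green, blue), "fx", "fy", "cx", "cy" (pixels), "R" (3x3) and "t" (3): a world point X has camera coordinates R X + t. Camera axes: x right, y down, z forward; pixel columns grow to the right and rows downward; lengths in m; the calibration is good to about 2 mm. A picture is of the moment at which its call begins. There is no depth.
A pose or a line that the arm cannot do raises r.IKError and nothing moves.
- r.hand_in(): hands the job in; it is judged then, once.
The state is a dict: "clock": time; "joints": joint angles; "joint_vel": joint speeds; "joint_torque": joint torques, N m; "tcp_pos": TCP position; "orientation": TCP orientation; "contact_force": force on the tool from outside, world axes, zero at the start; "torque": the same for the moment, N m; "opening": finger opening in m; "gripper_force": force on a finger pad.
Only numpy, scipy, OpenCV 4.12 (cv2) and the standard library are available. Lean on these libraries where they do the work, as an engineer would, in place of code of your own. Each camera call takes 0.05 s, during which the arm holds its last target. There are 200 camera calls.

## Working session

There is one attempt and no reset: what is moved stays moved. The work goes in short steps, each a Python script; the robot and the scene stay as the last script left them, time stands still between calls to the robot, and variables do not carry over. Pictures are saved under pics/ and viewed, at most 10 in all, crops included, and the job is handed in when it is done.

```bash
mkdir -p pics; python3 - <<'E'
from station import r
import cv2,json,numpy as np
for n in("top","side"):
    s=r.snapshot(n); cv2.imwrite(f"pics/{n}0.png",s["frame"][:,:,::-1])
    print(n,s["fx"],s["cx"],s["cy"],np.round(s["R"],4).tolist(),np.round(s["t"],4).tolist())
s=r.sense();print(s["clock"],s["orientation"],s["opening"],s["contact_force"])
E
```

```text
top 455.1592564662816 258.14443674542474 190.07222478097293 [[-0.0715, -0.9974, -0.004], [-0.9765, 0.0708, -0.2037], [0.2035, -0.0106, -0.979]] [0.1336, 0.5256, 1.1647]
side 360.22611698401454 254.01636267482615 191.92669183360286 [[0.9998, 0.0003, 0.0208], [0.0167, -0.6048, -0.7962], [0.0123, 0.7963, -0.6047]] [-0.5634, 0.1216, 0.9069]
0.1 [-1.79897614e+02 -5.34838173e-03  2.64579805e+01] 0.08770488378679804 [-0.82055291 -0.03488056  0.70947102]
```

View pics/top0.png

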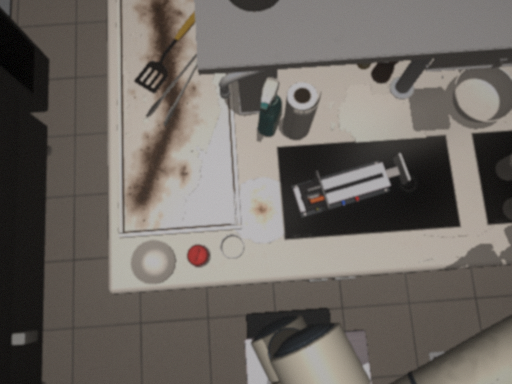

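View pics/side0.png

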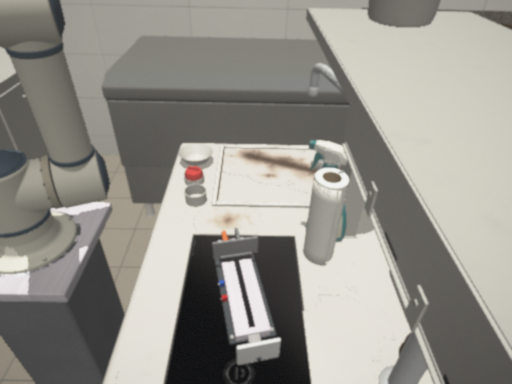

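The gauge is around (345,188) in the top view, with its carriage at the left end near (315,195). In the side view it is around (245,290). The roll stands behind it at (302,97). I'll enlarge both views.

```bash
python3 - <<'E'
import cv2
a=cv2.imread("pics/top0.png")[140:230,280:420]; cv2.imwrite("pics/topc.png",cv2.resize(a,None,fx=5.7,fy=5.7,interpolation=cv2.INTER_CUBIC))
a=cv2.imread("pics/side0.png")[225:370,190:300]; cv2.imwrite("pics/sidec.png",cv2.resize(a,None,fx=4,fy=4,interpolation=cv2.INTER_CUBIC))
E
```

```text
(no output)
```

View pics/topc.png

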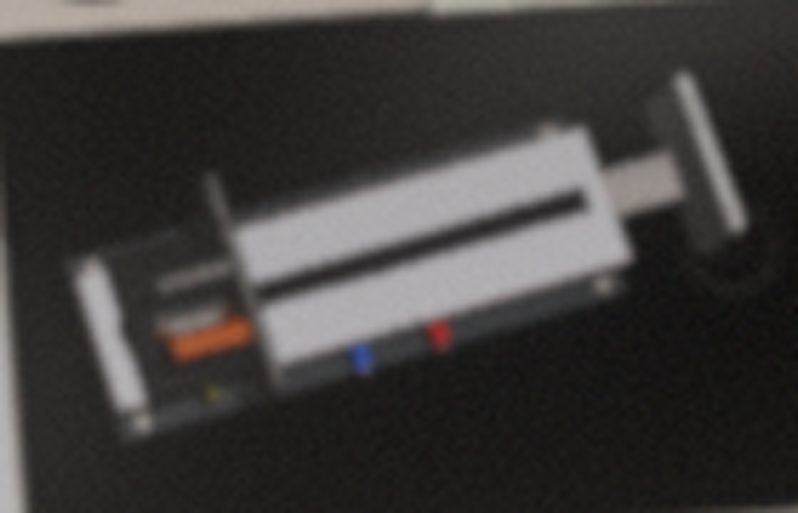

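View pics/sidec.png

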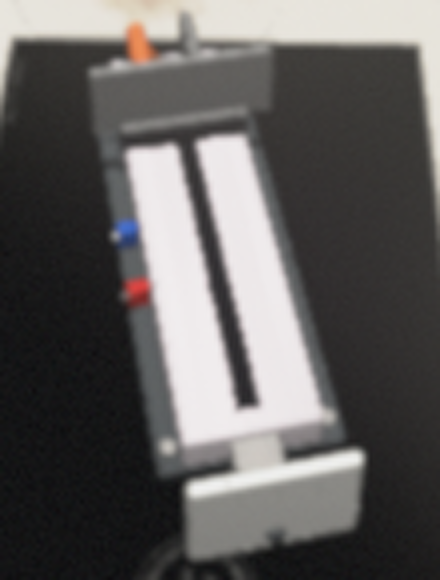

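```bash
cat > h.py <<'E'
from station import r
import numpy as np
from scipy.optimize import least_squares
def proj(s,X):
    c=np.asarray(s["R"])@X+s["t"]; return np.array([s["fx"]*c[0]/c[2]+s["cx"],s["fy"]*c[1]/c[2]+s["cy"]])
def g2w(p,l):
    c,s=np.cos(p[2]),np.sin(p[2]); return np.array([p[0]+c*l[0]-s*l[1],p[1]+s*l[0]+c*l[1],l[2]])
def ray(s,uv,z):
    R=np.asarray(s["R"]);d=R.T@[(uv[0]-s["cx"])/s["fx"],(uv[1]-s["cy"])/s["fy"],1];o=-R.T@s["t"]
    return o+d*(z-o[2])/d[2]
E
python3 - <<'E'
from h import *
t=r.snapshot("top");s=r.snapshot("side")
T=lambda u,v:((u+.5)/5.7-.5+280,(v+.5)/5.7-.5+140)
S=lambda u,v:((u+.5)/4-.5+190,(v+.5)/4-.5+225)
# p: gx gy yaw gripy redy bluey hstop
obs=[(t,T(590,125),lambda p:(.035,-.13,.028)),(t,T(633,262),lambda p:(-.035,-.13,.028)),
(t,T(213,393),lambda p:(-.0405,p[3],.025)),(t,T(440,331),lambda p:(-.041,p[4],.0205)),(t,T(363,356),lambda p:(-.041,p[5],.0205)),
(t,T(212,338),lambda p:(-.0215,p[3],.081)),(t,T(212,178),lambda p:(.052,p[3]-.021,.088)),
(s,S(90,70),lambda p:(-.052,p[3]-.021,.088)),(s,S(272,47),lambda p:(.052,p[3]-.021,.088)),
(s,S(183,447),lambda p:(-.035,-.13,.028)),(s,S(325,430),lambda p:(.035,-.13,.028)),
(s,S(137,291),lambda p:(-.041,p[4]-.002,.0195)),(s,S(125,233),lambda p:(-.041,p[5]-.002,.0195)),
(s,S(187,485),lambda p:(-.04,p[3]-.256,p[6])),(s,S(365,455),lambda p:(.04,p[3]-.256,p[6])),
(t,T(683,75),lambda p:(.04,p[3]-.256,p[6])),(t,T(743,225),lambda p:(-.04,p[3]-.256,p[6]))]
f=lambda p:np.concatenate([proj(c,g2w(p,l(p)))-o for c,o,l in obs])
g0=ray(t,(345,188),.028)
q=least_squares(f,[g0[0],g0[1],-.2,.1,-.01,.03,.05],loss="soft_l1")
q2=least_squares(f,[g0[0],g0[1],.2,.1,-.01,.03,.05],loss="soft_l1")
for k in(q,q2):print(k.cost,np.round(k.x,4));
q=min(q,q2,key=lambda k:k.cost);print(np.round(f(q.x).reshape(-1,2),1).tolist())
np.save("p.npy",q.x);print("grip",g2w(q.x,(0,q.x[3],.078)),"red",g2w(q.x,(-.041,q.x[4],.02)))
print("roll top",ray(t,(302,97),.228),ray(t,(319,97),.228))
E
```

```text
6.2364215398269405 [ 0.5336 -0.1373  0.2176  0.0871 -0.0293  0.01    0.0614]
6.23642153982744 [ 0.5336 -0.1373  0.2176  0.0871 -0.0293  0.01    0.0614]
[[0.3, -0.3], [1.4, -0.7], [0.2, 0.7], [0.6, 0.1], [0.5, -0.3], [0.8, -0.0], [-0.0, -1.1], [-0.5, -0.1], [0.1, -0.8], [-0.2, -0.1], [0.2, -2.6], [0.4, -0.6], [0.6, -0.8], [-0.3, 0.6], [-0.7, -0.6], [0.2, -0.5], [0.0, 0.8]]
grip [ 0.51478452 -0.05231562  0.078     ] red [ 0.49987875 -0.17480221  0.02      ]
roll top [ 0.71679094 -0.0233938   0.228     ] [ 0.71381765 -0.06388243  0.228     ]
```

```bash
cat >> h.py <<'E'
p=np.load("p.npy"); YAW=np.degrees(p[2])
def tcp(gx,gy,z=.241): return g2w(p,(gx,gy,z))
E
python3 - <<'E'
from h import *
import cv2
P=tcp(0,p[3]+.008,.33)
c=[(y,r.inverse_kinematics(P,[180,0,y])) for y in(90+YAW,YAW-90)]
print(c)
j0=np.array(r.sense()["joints"]);y,_=min([k for k in c if k[1] is not None],key=lambda k:np.abs(np.array(k[1])-j0).max())
r.reach(P,[180,0,y]); r.servo_line(tcp(0,p[3]+.008),speed=.1)
r.servo_line(tcp(0,p[3]-.008-.06),speed=.08)
s=r.sense();print(s["clock"],y,s["contact_force"],s["tcp_pos"],tcp(0,p[3]-.068))
a=[]
for n,(u,v,w,h) in dict(top=(270,140,140,100),side=(190,200,140,100)).items():
    f=r.snapshot(n)["frame"][v:v+h,u:u+w,::-1];a.append(cv2.resize(f,None,fx=4,fy=3.0*4/3,interpolation=cv2.INTER_CUBIC)[:300 if 0 else 400])
cv2.imwrite("pics/m1.png",cv2.resize(np.vstack(a),None,fx=.75,fy=.75))
E
```

```text
[(np.float64(102.46878665606418), array([ -8.74312459,  -8.06162439,  91.12844083,   0.        ,
        96.93318356, -21.21191125])), (np.float64(-77.53121334393582), None)]
4.3417 102.46878665606418 [0.02440225 3.58061097 2.8206573 ] [ 0.52940391 -0.11850089  0.24086786] [ 0.52946625 -0.11871176  0.241     ]
```

View pics/m1.png

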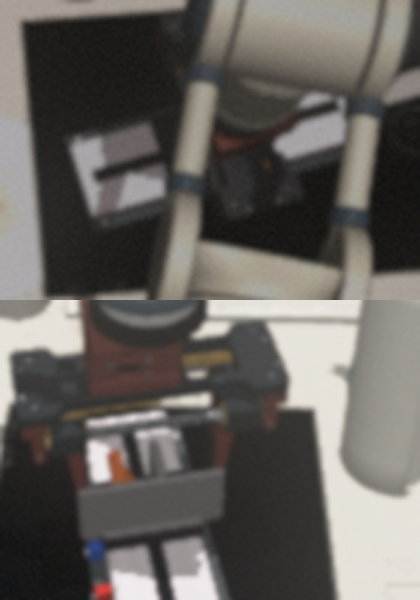

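The gripper is astride the post and lever and pushing with about 3.6 N. The lever is still open. The plate hides the pointer in the side view, so I'll measure the leg travel from the stop plate's edge and the pointer-to-red distance from the colour centroids in the first top image.

```bash
cat >> h.py <<'E'
import cv2
def stop_edge(s,img,d):
    """leg travel from the white stop plate's top edge in the side image; d = guess"""
    out=[]
    for x in(-.034,-.028,-.024,.024,.028,.034):
        ks=np.arange(-.03,.03,.0005)
        uv=np.array([proj(s,g2w(p,(x,p[3]-.256-d-k,p[6]))) for k in ks],np.float32)
        v=cv2.remap(img.astype(np.float32).mean(2),uv[:,:1],uv[:,1:],cv2.INTER_LINEAR)[:,0]
        v=np.convolve(np.pad(v,4,mode="edge"),np.ones(9)/9,"valid")
        out.append(d+ks[np.argmin(np.abs(np.gradient(v)*0+np.gradient(v)-np.gradient(v).min()))])
    return np.round(np.array(out)*1000,1)
E
python3 - <<'E'
from h import *
s=r.snapshot("side");t=r.snapshot("top");cv2.imwrite("pics/side1.png",s["frame"][:,:,::-1])
print(stop_edge(s,cv2.imread("pics/side0.png"),0),stop_edge(s,s["frame"],.06))
a=cv2.imread("pics/top0.png").astype(float)
B,G,R=a[...,0],a[...,1],a[...,2]
def cen(w,u,v,k=5):
    u,v=int(round(u)),int(round(v));W=np.clip(w[v-k:v+k+1,u-k:u+k+1],0,None);W[W<.35*W.max()]=0
    y,x=np.mgrid[v-k:v+k+1,u-k:u+k+1];return (W*x).sum()/W.sum(),(W*y).sum()/W.sum(),W.max()
def loc(c,z):
    w=ray(t,c[:2],z)-[p[0],p[1],0];C,S=np.cos(p[2]),np.sin(p[2]);return np.round([C*w[0]+S*w[1],-S*w[0]+C*w[1]],4)
for n,w,uv,z in(("red",R-(G+B)/2,(357,198),.019),("blue",B-(G+R)/2,(343.5,202),.019),("yel",np.minimum(R,G)-B,(317.2,208.8),.025)):
    c=cen(w,*uv);print(n,np.round(c,2),loc(c,z))
E
```

```text
[5.5 5.5 5.5 5.5 5.5 5.5] [65.5 66.  66.5 78.5 78.5 67. ]
red [356.65 198.08 103.  ] [-0.0412 -0.0274]
blue [343.03 202.08  74.  ] [-0.0411  0.0119]
yel [316.96 208.29  26.  ] [-0.0378  0.0867]
```

View pics/side1.png

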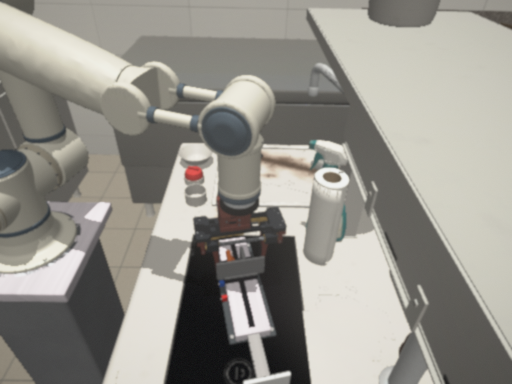

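Measured travel is about 60.5 mm against 60 mm commanded, so the contact model holds. The side view shows the lever still open, red at about (223,298), and the stop plate at about (267,380). Next I'll refine red's y with box silhouettes, then move on.

```bash
python3 - <<'E'
from h import *
def box(c,yc,dx=.006,dy=.004,dz=.007,x=-.041,z=.0145):
    pts=np.array([proj(c,g2w(p,(x+i*dx,yc+j*dy,z+k*dz))) for i in(-1,1) for j in(-1,1) for k in(-1,1)],np.float32)
    m=cv2.moments(cv2.convexHull(pts));return np.array([m["m10"]/m["m00"],m["m01"]/m["m00"]])
for n,f,uvs in(("top","top0",[(357,198),(343,202)]),("side","side0",[(224,298),(221,283)]),("side","side1",[(224,298),(221,283)])):
    c=r.snapshot(n);a=cv2.imread(f"pics/{f}.png").astype(float)
    for (u,v),col,y0 in zip(uvs,(2,0),(-.029,.01)):
        k=5;W=a[v-k:v+k+1,u-k:u+k+1];o=[i for i in range(3) if i!=col]
        w=np.clip((W[...,col]-W[...,o].mean(-1))/(W.max(-1)+20),0,None);w[w<.12*1]=0
        yy,xx=np.mgrid[v-k:v+k+1,u-k:u+k+1];m=np.array([(w*xx).sum(),(w*yy).sum()])/w.sum()
        q=least_squares(lambda y:(box(c,y[0])-m),[y0]);print(f,"rb"[col==0],m.round(2),q.x.round(4),q.fun.round(2),(w>0).sum())
E
```

```text
top0 r [356.74 198.36] [-0.0283] [-0.13 -0.15] 30
top0 b [343.03 202.38] [0.0109] [ 0.06 -0.16] 26
side0 r [223.79 297.42] [-0.029] [ 0.35 -0.07] 57
side0 b [221.27 282.57] [0.0109] [ 0.15 -0.03] 49
side1 r [223.8  297.37] [-0.029] [ 0.34 -0.02] 60
side1 b [221.47 283.02] [0.0095] [ 0.03 -0.01] 50
```

```bash
python3 - <<'E'
from h import *
r.servo_line(tcp(0,p[3]-.008-.1155),speed=.06); r.wait(.3)
s=r.sense();print(s["clock"],s["contact_force"],np.array(s["tcp_pos"])-tcp(0,p[3]-.1235))
S=r.snapshot("side");print(stop_edge(S,S["frame"],.12))
T=r.snapshot("top")
print(proj(T,g2w(p,(-.041,-.0286,.02))),proj(S,g2w(p,(-.041,-.0286,.02))))
a=T["frame"][160:235,310:410,::-1];b=S["frame"][240:384,160:310,::-1]
cv2.imwrite("pics/m2.png",np.hstack([cv2.resize(a,(400,300),interpolation=cv2.INTER_CUBIC),cv2.resize(b,(400,300*0+384))[:300] if 0 else cv2.resize(b,(312,300),interpolation=cv2.INTER_CUBIC)]))
E
```

```text
6.0667 [ 0.13931558  5.07696817 -0.13342318] [-6.35315773e-05  2.21220653e-04 -1.40732828e-04]
[90. 90. 90. 90. 90. 90.]
[357.1043335  197.82493278] [224.03029606 295.58932737]
```

View pics/m2.png

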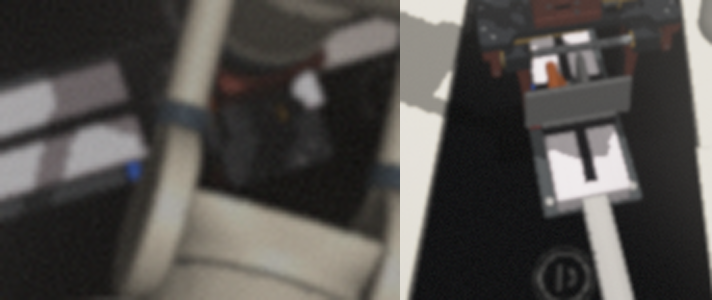

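Both views hide the pointer now, red is just behind the plate, and the stop plate is out of frame. I'll check the push plate's top edge against its prediction, using the first side image as the reference.

```bash
python3 - <<'E'
from h import *
S=r.snapshot("side");ims=[(cv2.imread("pics/side0.png"),0),(cv2.imread("pics/side1.png"),.06),(S["frame"][:,:,::-1],.1155)]
out=[]
for im,d in ims:
    for x in(-.052,.052): print(d,x,proj(S,g2w(p,(x,p[3]-.021-d,.088))).round(2),proj(S,g2w(p,(x,p[3]-.024-d,.038))).round(2))
    c=proj(S,g2w(p,(0,p[3]-.021-d,.07)));M=np.float32([[8,0,260-8*c[0]],[0,8,100-8*c[1]]])
    o=cv2.warpAffine(im,M,(520,198),flags=cv2.INTER_NEAREST)
    o=cv2.convertScaleAbs(o,alpha=1.5)
    q=[proj(S,g2w(p,(x,p[3]-y-d,z))) for x,y,z in((-.052,.021,.088),(.052,.021,.088),(.052,.024,.038),(-.052,.024,.038))]
    for k in q: cv2.drawMarker(o,tuple(int(v) for v in M@[k[0]+.5-.5/8*0,k[1]+.5,1]),(0,255,0),0,10)
    out.append(o)
cv2.imwrite("pics/m3.png",np.vstack(out))
E
```

```text
0 -0.052 [211.66 242.03] [212.93 258.59]
0 0.052 [257.72 235.58] [257.43 251.97]
0.06 -0.052 [215.26 262.37] [216.48 279.19]
0.06 0.052 [264.03 255.01] [263.5  271.68]
0.1155 -0.052 [219.02 283.58] [220.17 300.57]
0.1155 0.052 [270.6  275.22] [269.79 292.1 ]
```

View pics/m3.png

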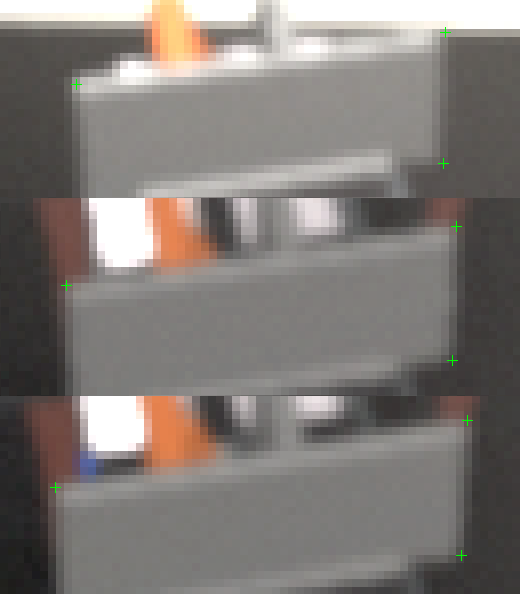

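All three predicted corner sets match, with the leg perhaps 0.5–1 mm further out than modelled. I'll back off 0.5 mm, hold, then squeeze.

```bash
python3 - <<'E'
from h import *
r.servo_line(tcp(0,p[3]-.123),speed=.02); r.wait(1.2)
print(r.sense()["contact_force"])
r.grab(45); r.wait(.3)
s=r.sense();print(s["clock"],s["opening"],s["gripper_force"],s["contact_force"],np.array(s["tcp_pos"])-tcp(0,p[3]-.123))
S=r.snapshot("side");out=[]
d=.1155;c=proj(S,g2w(p,(0,p[3]-.021-d,.07)));M=np.float32([[8,0,260-8*c[0]],[0,8,200-8*c[1]]])
o=cv2.convertScaleAbs(cv2.warpAffine(np.ascontiguousarray(S["frame"][:,:,::-1]),M,(520,350),flags=cv2.INTER_NEAREST),alpha=1.5)
for x,y,z in((-.052,.021,.088),(.052,.021,.088),(.052,.024,.038),(-.052,.024,.038)):
    k=proj(S,g2w(p,(x,p[3]-y-d,z)));cv2.drawMarker(o,tuple(int(v) for v in M@[k[0]+.5,k[1]+.5,1]),(0,255,0),0,10)
cv2.imwrite("pics/m4.png",o)
E
```

```text
[-0.19985772  5.20844162 -2.38192219]
9.0167 0.020380039535912612 49.069261212134734 [6.42679731 5.24761295 2.79189022] [5.93913616e-04 4.72455953e-05 1.27140761e-03]
```

View pics/m4.png

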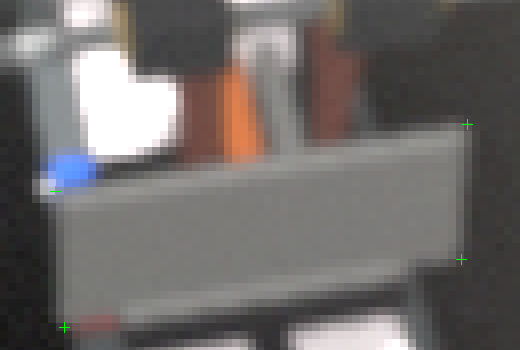

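The lever is upright, squeezed at 49 N with the opening at 20 mm. A sliver of the red block shows under the plate at about (98,322) in the crop, which gives me a direct cross-check on position.

```bash
python3 - <<'E'
from h import *
S=r.snapshot("side");f=S["frame"].astype(float)
print((f[...,0]-f[...,1:].mean(-1))[296:306,217:232].astype(int))
g=cv2.imread("pics/side1.png")[:,:,::-1].astype(float);print((g[...,0]-g[...,1:].mean(-1))[290:306,217:232].astype(int))
P=lambda *l:proj(S,g2w(p,l))
print("red front face bottom",P(-.047,-.0326,.0075),P(-.035,-.0326,.0075),"top",P(-.047,-.0326,.0215),P(-.035,-.0326,.0215))
for d in(.1125,.1155,.1185):print(d,[P(x,p[3]-.024-d,.038).round(2) for x in(-.047,-.038)])
E
```

```text
[[ 1  0  0  0  1  1  1  2  0  0  1  1  0  0  0]
 [ 1  1  0  0  1  0  1  0  0  1  0  0  1  1  1]
 [ 0  0  0  1  1  0  0  1  0  0  1  2  0  1  1]
 [ 0  0  0  0  1  2  3  6  7  8  5  2  0  1  1]
 [ 0  1  0  1  3  7 14 18 23 24 16  5  2  1  0]
 [ 1  0  1  0  5 12 20 22 22 25 17  5  1  0  0]
 [ 1  0 -1  0  2  9 11  7  6  5  4  1  1 -1  0]
 [-1  1  1 -2  1  1  0  0 -1 -2 -1 -1  0 -1  0]
 [ 0  0  1 -1 -1 -2 -2 -3 -2 -2 -1  0  1  2  2]
 [ 0  2 -1  0 -1 -1 -2 -2 -2 -2 -2  0  1  3  5]]
[[  1   0  -1  -1  -2  -2  -2   0   1   4   7   7   7   7   7]
 [  0   0   0   0  -2  -2  -2  -1   0   3   7   5   5   6   5]
 [  2   1   0   0  -2  -2  -2  -2   0   4   6   4   4   4   4]
 [  0  -1   0   0  -2   0   4  11  18  13   9   5   4   3   4]
 [  0   0   1   4  13  28  42  57  69  51  22   6   4   3   3]
 [  1   0   2  20  51  84 107 118 124 101  47  15   4   3   3]
 [  0   0   2  28  72 116 143 147 147 126  64  17   5   4   3]
 [  0   0   1  17  57 109 141 142 134 113  55  15   5   4   4]
 [  0   0   1   8  36  79 111 113 103  84  36  11   5   3   3]
 [  0   0   1   6  25  57  83  88  84  69  32  11   6   4   4]
 [  0   1   1   6  22  51  69  71  68  57  28  10   6   5   3]
 [  2   0   1   3  17  36  43  38  33  27  16   7   7   4   4]
 [ -1   0   1   1   6  11  11   7   4   3   1   4   6   5   4]
 [  0   1  -1   1  -1  -1  -1  -2  -4  -3  -2   2   6   5   4]
 [ -1   0   1   1  -1  -2  -3  -3  -4  -3  -3   1   6   4   3]
 [  0   0   0   0   0  -2  -4  -3  -4  -4  -3   0   4   5   4]]
red front face bottom [221.68931229 301.25819248] [227.27828685 300.30053159] top [221.4662382  297.17775997] [227.11817073 296.22128598]
0.1125 [array([222.39, 298.94]), array([226.77, 298.2 ])]
0.1155 [array([222.61, 300.16]), array([227.  , 299.41])]
0.1185 [array([222.83, 301.38]), array([227.23, 300.63])]
```

```bash
python3 - <<'E'
from station import r
s=r.sense();print(s["clock"],s["opening"],s["gripper_force"]);print(r.hand_in())
E
```

```text
9.1167 0.020959690620538325 47.58075787690359
the job is handed in; nothing more can be done
None
```

I set the leg to the red marker, held it there with the lever open, squeezed the cam lever upright and handed in at 9.1 s with the fingers still squeezing (about 48 N); my estimate is that the pointer is within about 1.5 mm of the marker's centre, but the gripper and plate hid it, so I inferred this from the plate and marker positions.

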